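# Close the test kiln: pawl off, lid down

### The job

The bench kiln is loaded and its lid is propped part-open on the toothed quadrant. Using only your fingertips, press the red pawl tab down until the pawl snaps out of the teeth and stays out, then push the lid gently down until it is fully shut on the rim. Do not force the lid while the pawl is still in the teeth, do not lift the lid or let it slam, leave the pawl out, and leave the pots, jar and banding wheel around it undisturbed.

Things in the scene. Friction and masses are not known exactly. Their poses are not given: they have to be found in the camera images.
- kiln: Square bench test kiln, metal case 270 mm deep (x) by 280 mm wide (y), fixed, on a 360 x 360 x 10 mm slab. Origin: on the table under the centre of the case. Its +x axis points to its back (hinge side), +y to its left side, which carries the ratchet; z up. Rim at 160 mm; a grey controller box stands out 60 mm on the -y side, up to 143 mm high.
- lid_hinge (a point): Middle of the lid's hinge axis, in the kiln's frame at x 145, y 0, z 160 mm. The axis runs along the kiln's y. The lid reaches from here 280 mm to the front (kiln -x) and is 45 mm thick above the hinge plane, 280 mm wide; a bar handle stands out 35 mm from its front face (not needed).
- lid (a joint): Lid angle in rad: 0 = shut on the rim, grows as the front edge rises; starts 0.26 to 0.50. The lid is spring-balanced with a stiff hinge and stays where it is left; about 3 to 7 N down at lid_push moves it once the pawl is out. With the pawl in, it can be pushed down by one tooth (0.15 rad) at most and then is blocked.
- lid_push (a point): Point on the lid's flat top face on its centreline, 35 mm behind the front edge: 245 mm in front of the hinge axis and 46 mm above the hinge plane (the fireclay slab stands 1 mm proud of the metal band). A good place to push down. Axes turn with the lid (z normal to the top face). With the lid shut it is 206 mm above the table.
- pawl (a joint): Pawl angle in rad: about 0 (up to 0.14 when it rides on a tooth) = in the teeth; grows as the tab is pressed down; stop at 0.62 = out. An over-centre spring holds it at either end: centre at 0.30, past which it snaps out by itself and stays.
- pawl_tab (a point): On the top face of the red thumb tab (28 mm along kiln x, 56 along y, 8 thick) of the pawl, left of the kiln: 58 mm outside the lid's left edge, 21 mm from the tab's outer end, 138 to 145 mm up. It turns about an axis along kiln y, 46 mm behind (+x) and 16 mm below: full stroke about 28 mm down, 5 to 10 N. The open lid's edge is beside it: keep a wide gripper's long side along kiln x.
- mug: Bisque-pink mug, radius 41 mm, 88 mm high, loose; origin at the centre of its underside.
- glaze_jar: Blue glaze jar with white cap, radius 36 mm, about 85 mm high, loose; origin at the centre of its underside.
- bowl: Grey-brown clay bowl, rim radius 52 mm, 52 mm high, loose; origin at the centre of its underside.
- vase: Grey-brown vase, radius 60 mm, 135 mm high, standing loose on the banding wheel's top at 56 mm; origin at the centre of its underside.
- banding_wheel: Fixed grey turntable, radius 88 mm, 56 mm high, right of the kiln; origin at the centre of its underside.

How it is judged:
By the outcome, as a careful person would: the job done as asked, in the order asked, and still so for the second after the job is handed in, with the robot touching nothing.
It also fails if it takes over 48 s, if anything falls off the work surface, if the arm or the gripper's body presses on something with over 40 N, if the wrist force passes 120 N, or if a joint passes its speed limit or range.

### The arm

A 7-joint arm with a two-finger parallel gripper is mounted at the origin on the work surface. World frame = base frame: x ahead of the robot, y to its left, z up, the work surface at z = 0. Lengths are in mm, angles in rad, forces in N, time in s.
With the tool pointing down it reaches from about 350 to 900 mm from the base axis. Payload 7.2 kg.
Tool frame: the origin (TCP) lies at the very end of the fingers, on their centre line; the grasp point (between the pads) lies env.grip_depth behind it (env.grip_depth is the distance from the TCP to the grasp point, in mm); z points along the fingers, y is the line along which they close (so a half turn about z gives the same grasp; the last joint's range is limited). The gripper opens to 88 mm and grips with 3 to 60 N. Pads are 20 mm wide; open, the fingers measure 115 mm over their backs; the gripper's body (75 mm by 178 mm) begins 61 mm behind the grasp point.
Start: joints at [1.039, 0.411, -0.013, 1.596, 0.006, 1.134, -0.082], TCP at [279.583, -558.983, 222.653] pointing down, gripper open.
Joint ranges: [-2.95, 2.95], [-0.29, 1.99], [-1.47, 1.44], [0.14, 2.54], [-1.03, 4.17], [0.13, 1.85], [-2.86, 2.86]. Speed limits (rad/s): [2.39, 2.39, 3.01, 3.01, 3.14, 3.14, 3.14].

### API

Orientations are given as a 3x3 rotation matrix whose columns are the frame's x, y, z axes.
In Python, from station import readout, cams, hand_in, env gives the robot as it stands.
- The arm moves only by the shell command python3 -m creep 'ROWS' [FORCE]. ROWS is JSON, a list that holds one entry, the list of rows, each a list of 7 numbers: the shift along the tool's x, y, z in mm, then the turn, a rotation vector about the tool's x, y, z in rad, then the opening, from 0 (shut) to 1 (fully open). In form: [[[dx, dy, dz, rx, ry, rz, fingers], ...]]. A call has 1 to 10 rows; each row shifts and turns the commanded pose from where the row before left it, along the tool's axes as they then stand; what a row does not reach is not made up. A row lasts 1/8 s, in which the tool goes at most 62.5 mm and 10.7 degrees, less where a joint would pass 70% of its speed; a pose out of reach is approached as far as the arm can. A call is refused whole if a number of a shift passes 62.5 or a number of a turn 0.188, either way. A call with a gripper value outside its range is refused whole. The fingers move at their own pace and stop on an object; FORCE is the grip in N (left out, the last holds). Time passes only in rows, so rows that do not move let the fingers close. It gives the time, the measured TCP pose, the force, the opening and the grip force at its end, in the units of the state.
- readout.read_state(): the state, without advancing time (a new reading comes with each control period).
- cams.capture(name): name is "scene" or "top" or "wrist"; returns a dict with "image" (420x560x3 uint8, red, green, blue), "intrinsics" (3x3 intrinsics, pixels), "rvec" (rotation vector, rad) and "tvec" (3), from world to camera coordinates, as OpenCV has them; the wrist camera has in their place "mount" (4x4, takes a point from camera to tool coordinates, whose origin is the TCP and whose axes are the flange's). Camera axes: x right, y down, z forward; pixel columns grow to the right and rows downward; lengths in mm; the calibration is good to about 2 mm. The wrist camera is an equidistant fisheye: a pixel r from the principal point sees the ray r / f radians off the axis. A picture is of the moment at which its call begins: read the wrist's pose just before it. There is no depth.
- hand_in(): hands the job in; it is judged then, once.
The state is a dict: "time": time; "joints": joint angles; "qvel": joint speeds; "tau": joint torques, N m; "ee_pos": TCP position; "eef_rot": TCP orientation; "ft_force": force on the tool from outside, world axes, zero at the start; "ft_torque": the same for the moment, N m; "gripper_width": finger opening in mm; "finger_force": force on a finger pad.
Only numpy, scipy, OpenCV 4.12 (cv2) and the standard library are available. Lean on these libraries where they do the work, as an engineer would, in place of code of your own. Each camera call takes 0.05 s, during which the arm holds its last target. There are 200 camera calls.

## Working session

There is one attempt and no reset: what is moved stays moved. The work goes in short steps, Python scripts to look and compute and a shell command to move; the robot and the scene stay as the last step left them, time stands still between calls to the robot, and variables do not carry over. Pictures are saved under pics/ and viewed, at most 10 in all, crops included, and the job is handed in when it is done.

```bash
mkdir -p pics; cat > h.py <<'E'
import numpy as np, cv2
from station import readout, cams, env
def cap(n,f):
    c=cams.capture(n); cv2.imwrite(f'pics/{f}.png',c['image'][...,::-1]); np.savez(f'pics/{f}.npz',**{k:v for k,v in c.items()}); return c
def ray(f,u,v):
    c=np.load(f'pics/{f}.npz'); R,_=cv2.Rodrigues(c['rvec'].astype(float)); K=c['intrinsics']
    d=R.T@np.linalg.inv(K)@[u,v,1]; o=-R.T@c['tvec'].ravel(); return o,d/np.linalg.norm(d)
def atz(f,u,v,z):
    o,d=ray(f,u,v); return o+d*(z-o[2])/d[2]
def tri(a,b):
    (o1,d1),(o2,d2)=ray(*a),ray(*b)
    s=np.linalg.lstsq(np.c_[d1,-d2],o2-o1,rcond=None)[0]; p,q=o1+s[0]*d1,o2+s[1]*d2
    return (p+q)/2,np.linalg.norm(p-q)
def proj(f,P):
    c=np.load(f'pics/{f}.npz'); return cv2.projectPoints(np.float64(P).reshape(-1,1,3),c['rvec'].astype(float),c['tvec'].astype(float),c['intrinsics'],None)[0].reshape(-1,2)
E
python3 - <<'E'
from h import *
cap('scene','s0');cap('top','t0')
s=readout.read_state();print(s,env.grip_depth)
for f in('s0','t0'):print(ray(f,280,210))
E
```

```text
{'time': 0.1, 'joints': array([ 1.03881592,  0.4118406 , -0.0127234 ,  1.59691892,  0.00560146,
        1.13428202, -0.08222339]), 'qvel': array([ 0.00148131, -0.00036981,  0.00031052, -0.00195713,  0.00182622,
       -0.00156413, -0.00013928]), 'tau': array([ 3.72416864e-03, -5.89095926e+01,  6.44302871e-01, -2.91710794e+01,
       -5.38366672e-02,  1.45986263e-02,  3.31533943e-05]), 'ee_pos': array([ 279.36257836, -558.60765542,  221.89716586]), 'eef_rot': array([[ 8.94362546e-01,  4.47342288e-01, -7.16586113e-04],
       [ 4.47342852e-01, -8.94361722e-01,  1.21812824e-03],
       [-9.59669174e-05, -1.41000795e-03, -9.99999001e-01]]), 'ft_force': array([-0.05904379, -0.22284024, -0.0592175 ]), 'ft_torque': array([ 0.0139498 ,  0.03364451, -0.03657281]), 'finger_force': 0.0, 'gripper_width': 87.79700961271273} 18.700000000000003
(array([1493.91344971,   54.33947256, 1033.59798643]), array([-0.72912576, -0.03955773, -0.68323555]))
(array([ 444.97408542,  -30.43665806, 1456.53973992]), array([ 0.06453581,  0.00236268, -0.99791259]))
```

View pics/s0.png

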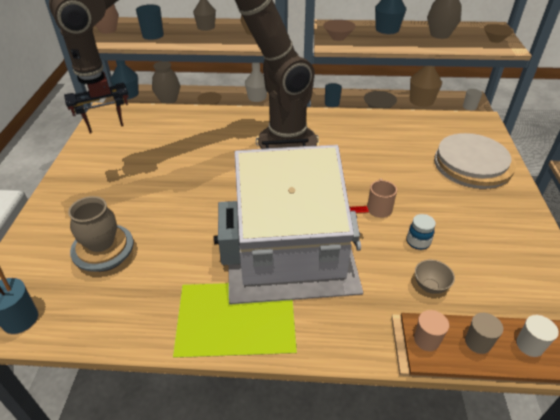

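View pics/t0.png

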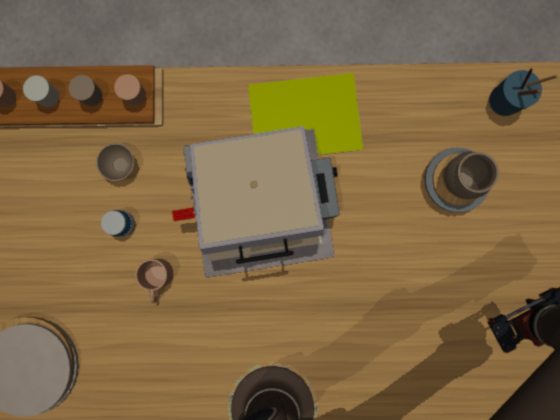

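The kiln stands with its front towards the robot. In the top view the red tab is at about (183,214) and the lid spans (190–325, 128–245). In the scene view the tab is at about (358,210), partly hidden by the lid, with the mug at (381,198) nearby. I'll enlarge both.

```bash
python3 - <<'E'
from h import *
a=cv2.imread('pics/t0.png')[115:285,130:345];b=cv2.imread('pics/s0.png')[140:300,205:410]
cv2.imwrite('pics/tc.png',cv2.resize(a,None,fx=3.5,fy=3.5,interpolation=2))
cv2.imwrite('pics/sc.png',cv2.resize(b,None,fx=3.7,fy=3.7,interpolation=2))
E
```

```text
(no output)
```

View pics/tc.png

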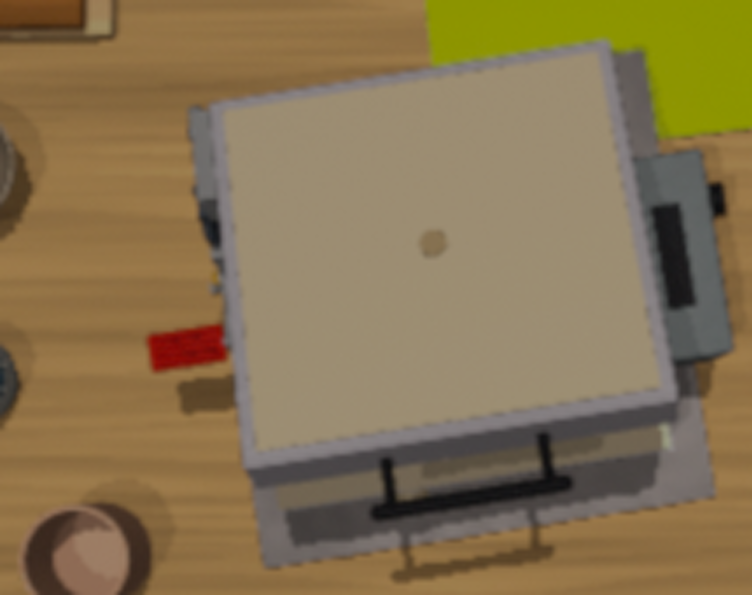

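View pics/sc.png

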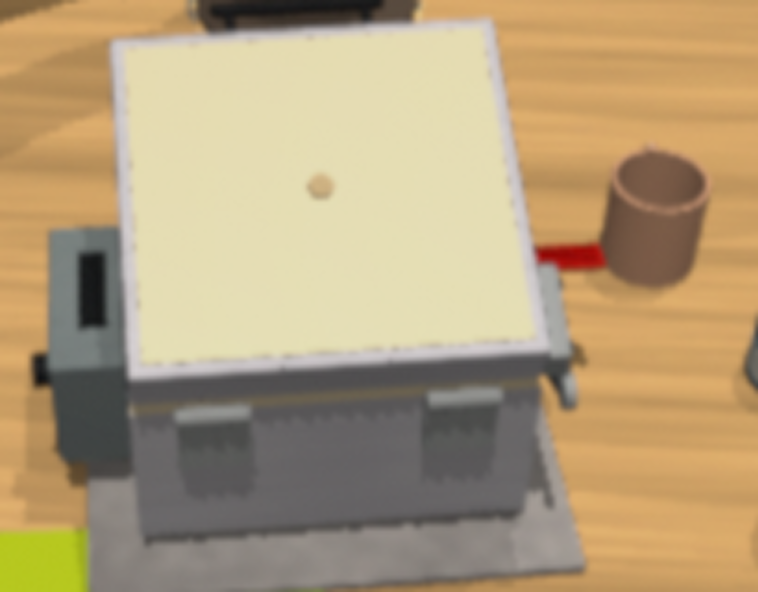

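```bash
cat > fit.py <<'E'
from h import *
from scipy.optimize import least_squares
T=lambda u,v:(u/3.5+130,v/3.5+115); S=lambda u,v:(u/3.7+205,v/3.7+140)
def lid(p,q):
    x,y,w,a=p; q=np.array(q,float); r=np.array([145+q[0]*np.cos(a)+q[2]*np.sin(a),q[1],160-q[0]*np.sin(a)+q[2]*np.cos(a)]); return kil(p,r)
def kil(p,r):
    x,y,w=p[:3]; c,s=np.cos(w),np.sin(w); return np.array([x+c*r[0]-s*r[1],y+s*r[0]+c*r[1],r[2]])
obs=[('t0',T(210,104),lid,(0,140,45)),('t0',T(607,41),lid,(0,-140,45)),('t0',T(246,456),lid,(-280,140,45)),('t0',T(675,390),lid,(-280,-140,45)),
('s0',S(112,40),lid,(-280,-140,45)),('s0',S(492,20),lid,(-280,140,45)),('s0',S(130,380),lid,(0,-140,45)),('s0',S(548,348),lid,(0,140,45)),
('t0',T(268,568),kil,(-180,180,10)),('t0',T(713,497),kil,(-180,-180,10)),('s0',S(583,568),kil,(180,180,10))]
f=lambda p:np.concatenate([proj(o[0],o[2](p,o[3]))[0]-o[1] for o in obs])
r=least_squares(f,[500,0,0.1,0.35],loss='soft_l1');p=r.x
if __name__=='__main__':
    print(p.round(4));print(f(p).reshape(-1,2).round(1))
    m,e=tri(('t0',*T(151,354)),('s0',*S(606,258)));print('tab end mid',m,e)
    d=m-[p[0],p[1],0];c,s=np.cos(p[2]),np.sin(p[2]);print('in kiln',c*d[0]+s*d[1],-s*d[0]+c*d[1],m[2])
    k=kil(p,(c*d[0]+s*d[1],198,140));print('pawl tab',k)
    for a in(p[3],0):print('push',lid([*p[:3],a],(-245,0,46)))
    print('mug',tri(('t0',*T(75,560)),('s0',*S(658,185))),atz('t0',*T(88,550),88))
    print('jar',atz('t0',115,223,85))
E
python3 fit.py
```

```text
[5.590865e+02 2.949840e+01 1.416000e-01 3.117000e-01]
[[-1.1 -4. ]
 [-0.  -3.7]
 [-1.   5.1]
 [ 0.9  4.7]
 [-1.1 -0.3]
 [-0.5 -0.5]
 [-1.8  2.5]
 [ 0.8  3.8]
 [-2.   0.2]
 [ 0.5  0.4]
 [ 0.1 -1.1]]
tab end mid [518.50172041 246.64090856 132.46196532] 6.357189915675698
in kiln -9.538577769195253 220.69666530873857 132.46196532374802
pawl tab [521.70435934 224.17133536 140.        ]
push [485.73588398  19.04355085 278.91052488]
push [460.08706788  15.38776727 206.        ]
mug (array([367.83702243, 311.82890587,  79.16078547]), np.float64(0.788261299400261)) [375.61267222 299.56148095  88.        ]
jar [504.97273252 405.99601673  85.        ]
```

```bash
for b in -5 -10 -15 -20; do sed -i -E "s/lid,\((0|-5|-10|-15),/lid,($b,/g" fit.py; echo "== $b"; python3 fit.py; done
```

```text
== -5
[5.596377e+02 2.968110e+01 1.431000e-01 3.158000e-01]
[[-1.1 -2.4]
 [ 0.1 -2.3]
 [-1.1  4.7]
 [ 0.8  4.1]
 [-1.1 -0.3]
 [-0.4 -0.6]
 [-1.7  0.9]
 [ 0.7  2.2]
 [-1.9  0.1]
 [ 0.5  0.1]
 [ 0.2 -1. ]]
tab end mid [518.50172041 246.64090856 132.46196532] 6.357189915675698
in kiln -9.779265069354917 220.60850330172892 132.46196532374802
pawl tab [521.72547867 224.26342425 140.        ]
push [486.79485127  19.18713024 279.82182717]
push [460.65956347  15.4220131  206.        ]
mug (array([367.83702243, 311.82890587,  79.16078547]), np.float64(0.788261299400261)) [375.61267222 299.56148095  88.        ]
jar [504.97273252 405.99601673  85.        ]
== -10
[5.612867e+02 2.974510e+01 1.456000e-01 3.292000e-01]
[[-1.1 -1.3]
 [ 0.2 -1.6]
 [-1.4  3.4]
 [ 0.9  2.4]
 [-1.4 -0.5]
 [-0.3 -0.9]
 [-1.7 -0.2]
 [ 0.6  0.9]
 [-1.8 -0.4]
 [ 0.6 -0.7]
 [ 0.4 -0.6]]
tab end mid [518.50172041 246.64090856 132.46196532] 6.357189915675698
in kiln -10.869418925409505 220.80811024190032 132.46196532374802
pawl tab [521.81027671 224.07404462 140.        ]
push [490.07432846  19.30452008 282.73316479]
push [4
[... 825 characters left out ...]
ar [504.97273252 405.99601673  85.        ]
== -20
[5.655665e+02 3.010360e+01 1.453000e-01 3.397000e-01]
[[-0.9  0.3]
 [ 0.7  0. ]
 [-1.8  0.8]
 [ 0.7 -0.2]
 [-1.5 -0. ]
 [ 0.1 -0.5]
 [-1.9 -2.5]
 [ 0.2 -1.4]
 [-1.9 -2. ]
 [ 0.4 -2.3]
 [ 0.7  0.7]]
tab end mid [518.50172041 246.64090856 132.46196532] 6.357189915675698
in kiln -15.207655737132512 221.07062124330724 132.46196532374802
pawl tab [521.84301461 223.81352769 140.        ]
push [495.64043876  19.8683819  285.00784679]
push [466.62079611  15.62071266 206.        ]
mug (array([367.83702243, 311.82890587,  79.16078547]), np.float64(0.788261299400261)) [375.61267222 299.56148095  88.        ]
jar [504.97273252 405.99601673  85.        ]
```

```bash
python3 -m creep '[[[0,0,-43,0,0,0,0],[0,0,-43,0,0,0,0],[0,0,-43,0,0,0,0],[40,-42,0,0,0,0,0],[40,-42,0,0,0,0,0],[40,-42,0,0,0,0,0],[40,-42,0,0,0,0,0],[40,-42,0,0,0,0,0],[40,-42,0,0,0,0,0],[40,-42,0,0,0,0,0]]]' 20
python3 -m creep '[[[40,-42,0,0,0,0,0],[40,-42,0,0,0,0,0],[40,-42,0,0,0,0,0],[40,-42,0,0,0,0,0],[40,-42,0,0,0,0,0],[40,-42,0,0,0,0,0],[40,-42,0,0,0,0,0],[0,0,0,0,0,0,0],[0,0,0,0,0,0,0]]]'
python3 -m creep '[[[0,0,0,0,0,-0.179,0],[0,0,0,0,0,-0.179,0],[0,0,0,0,0,-0.179,0],[0,0,0,0,0,-0.179,0],[0,0,0,0,0,-0.179,0],[0,0,0,0,0,-0.179,0],[0,0,0,0,0,-0.179,0],[0,0,0,0,0,0,0],[0,0,0,0,0,0,0]]]'
```

```text
time: 1.35
ee_pos: [398.5, -168.9, 351.6]
eef_rot: [[0.894, 0.447, 0.0], [0.447, -0.894, -0.0], [-0.0, 0.0, -1.0]]
ft_force: [0.6, 0.6, 0.6]
gripper_width: 0.3
finger_force: 0.0
time: 2.48
ee_pos: [517.2, 217.0, 351.0]
eef_rot: [[0.894, 0.448, -0.001], [0.448, -0.894, -0.001], [-0.001, 0.0, -1.0]]
ft_force: [0.1, -0.0, 0.1]
gripper_width: 0.1
finger_force: 0.0
time: 3.6
ee_pos: [517.5, 216.3, 351.8]
eef_rot: [[-0.14, 0.99, 0.0], [0.99, 0.14, -0.001], [-0.001, 0.0, -1.0]]
ft_force: [0.2, 1.3, 0.3]
gripper_width: 0.7
finger_force: 0.0
```

```bash
python3 - <<'E'
from h import *
s=readout.read_state(); c=cams.capture('wrist')
cv2.imwrite('pics/w1.png',c['image'][...,::-1]); np.savez('pics/w1.npz',mount=c['mount'],K=c['intrinsics'],p=s['ee_pos'],R=s['eef_rot'])
print(c['intrinsics'],c['mount'])
E
```

```text
[[325.1922621    0.         280.10540214]
 [  0.         325.1922621  212.11694498]
 [  0.           0.           1.        ]] [[ 4.60792951e-04 -9.57681548e-01 -2.87829533e-01  7.87010548e+01]
 [ 9.99999608e-01  2.23587477e-04  8.56990480e-04 -4.52104631e-01]
 [-7.56368891e-04 -2.87829815e-01  9.57681276e-01 -1.61758511e+02]
 [ 0.00000000e+00  0.00000000e+00  0.00000000e+00  1.00000000e+00]]
```

View pics/w1.png

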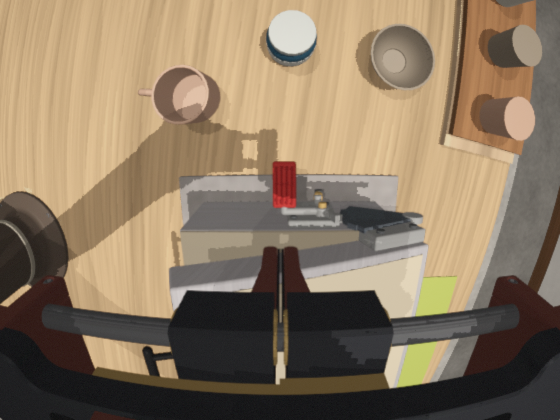

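The wrist view shows the red tab at columns 273–297 and rows 162–208, with its outer end at about (285,163). The fingertips are closed. The mug and jar are well clear.

```bash
cat >> h.py <<'E'
def wray(f,u,v):
    c=np.load(f'pics/{f}.npz'); K=c['K']; d=np.array([u-K[0,2],v-K[1,2]])/K[0,0]; th=np.hypot(*d)
    r=np.r_[d/th*np.sin(th),np.cos(th)]; M=c['mount']; return c['R']@M[:3,3]+c['p'],c['R']@M[:3,:3]@r
E
python3 - <<'E'
from fit import *
P=[561.3,29.8,.1456]
c,s=np.cos(P[2]),np.sin(P[2]); kf=lambda m:np.array([c*(m[0]-P[0])+s*(m[1]-P[1]),-s*(m[0]-P[0])+c*(m[1]-P[1]),m[2]]).round(1)
for uv in[(285,163),(285,208),(273,185),(297,185)]:
    o,d=wray('w1',*uv); m=o+d*(140-o[2])/d[2]; print(uv,m.round(1),kf(m))
def t2(a,b):
    (o1,d1),(o2,d2)=a,b; k=np.linalg.lstsq(np.c_[d1,-d2],o2-o1,rcond=None)[0];p,q=o1+k[0]*d1,o2+k[1]*d2; return ((p+q)/2).round(1),np.linalg.norm(p-q).round(1)
w=wray('w1',285,163)
print('w+t',t2(w,ray('t0',*T(150,354))),'w+s',t2(w,ray('s0',*S(606,256))))
print('tcp in kiln',kf([517.5,216.3,351]),'target',kil(P,(kf(m)[0],203,140)))
# slab left corners
for uv in[(181,177),(397,177)]:
    o,d=wray('w1',*uv); m=o+d*(10-o[2])/d[2]; print(kf(m))
E
```

```text
(285, 163) [519.5 242.3 140. ] [-10.5 216.4 140. ]
(285, 208) [527.3 188.8 140. ] [-10.6 162.2 140. ]
(273, 185) [509.3 214.6 140. ] [-24.6 190.4 140. ]
(297, 185) [537.2 218.5 140. ] [  3.5 190.2 140. ]
w+t (array([518.7, 242.4, 140.4]), np.float64(1.5)) w+s (array([520.6, 245.5, 138.5]), np.float64(7.1))
tcp in kiln [-16.3 190.9 351. ] target [535.31048685 231.15986493 140.        ]
[-176.8  178.2   10. ]
[175.7 177.2  10. ]
```

```bash
python3 -m creep '[[[6,2.5,40,0,0,0,0],[6,2.5,50,0,0,0,0],[0,0,50,0,0,0,0],[0,0,30,0,0,0,0],[0,0,15,0,0,0,0],[0,0,5,0,0,0,0],[0,0,0,0,0,0,0]]]'
```

```text
time: 4.53
ee_pos: [521.0, 230.3, 162.5]
eef_rot: [[-0.145, 0.989, 0.001], [0.989, 0.145, 0.0], [0.0, 0.001, -1.0]]
ft_force: [-0.2, 0.5, 0.0]
gripper_width: 0.0
finger_force: 0.0
```

```bash
python3 -m creep '[[[0,0,3,0,0,0,0],[0,0,3,0,0,0,0],[0,0,3,0,0,0,0],[0,0,3,0,0,0,0],[0,0,3,0,0,0,0],[0,0,0,0,0,0,0]]]'
```

```text
time: 5.28
ee_pos: [520.4, 230.0, 146.3]
eef_rot: [[-0.146, 0.989, -0.001], [0.989, 0.146, -0.0], [-0.0, -0.001, -1.0]]
ft_force: [0.3, -0.3, 0.5]
gripper_width: 0.6
finger_force: 0.0
```

```bash
python3 -m creep '[[[0,0,2.5,0,0,0,0],[0,0,2.5,0,0,0,0],[0,0,2,0,0,0,0],[0,0,2,0,0,0,0],[0,0,0,0,0,0,0]]]'
```

```text
time: 5.9
ee_pos: [520.6, 230.0, 137.5]
eef_rot: [[-0.146, 0.989, -0.0], [0.989, 0.146, -0.0], [-0.0, -0.0, -1.0]]
ft_force: [-1.1, -0.3, 0.6]
gripper_width: 0.5
finger_force: 0.3
```

```bash
python3 -m creep '[[[0,0,2,0,0,0,0],[0,0,2,0,0,0,0],[0,0,0,0,0,0,0]]]'
```

```text
time: 6.28
ee_pos: [520.7, 229.9, 133.4]
eef_rot: [[-0.145, 0.989, -0.0], [0.989, 0.145, -0.0], [-0.0, -0.0, -1.0]]
ft_force: [0.4, -0.1, -0.3]
gripper_width: 0.4
finger_force: 0.0
```

```bash
python3 - <<'E'
from h import *
c=cams.capture('wrist'); cv2.imwrite('pics/w2.png',cv2.resize(c['image'][130:300,180:400,::-1],None,fx=3.5,fy=3.5,interpolation=2))
print(readout.read_state()['ft_force'])
E
```

```text
[-0.14739471 -0.5494123  -0.0898652 ]
```

View pics/w2.png

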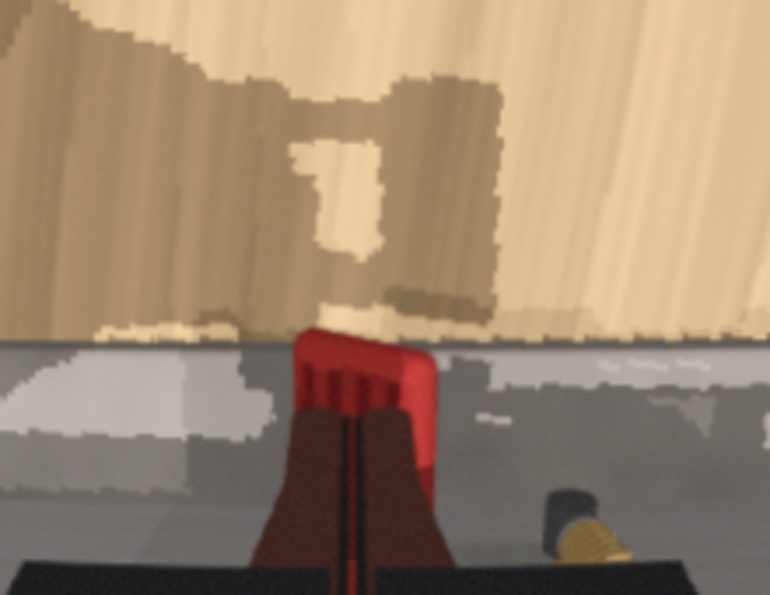

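The enlarged wrist view shows the fingertips over the tab, at crop columns 295–435. Its outer edge now slopes from row 330 at the front to row 350 at the back, so the tab is tilting. I'll keep pressing in small steps.

```bash
for i in 1; do :; done; python3 -m creep '[[[0,0,2,0,0,0,0],[0,0,1,0,0,0,0],[0,0,0,0,0,0,0]]]'
```

```text
time: 6.7
ee_pos: [520.5, 230.0, 130.5]
eef_rot: [[-0.145, 0.989, -0.0], [0.989, 0.145, -0.0], [-0.0, -0.0, -1.0]]
ft_force: [-0.6, 0.7, -0.7]
gripper_width: 1.0
finger_force: 0.0
```

```bash
python3 -m creep '[[[0,0,2,0,0,0,0],[0,0,1,0,0,0,0],[0,0,0,0,0,0,0]]]'
```

```text
time: 7.08
ee_pos: [520.5, 230.0, 127.5]
eef_rot: [[-0.145, 0.989, -0.0], [0.989, 0.145, -0.0], [-0.0, -0.0, -1.0]]
ft_force: [-0.6, -0.4, -0.9]
gripper_width: 0.7
finger_force: 0.0
```

```bash
python3 -m creep '[[[0,0,2,0,0,0,0],[0,0,1,0,0,0,0],[0,0,0,0,0,0,0]]]'; python3 - <<'E'
from h import *
c=cams.capture('wrist'); cv2.imwrite('pics/w3.png',cv2.resize(c['image'][130:300,180:400,::-1],None,fx=3.5,fy=3.5,interpolation=2))
E
```

```text
time: 7.45
ee_pos: [520.5, 230.0, 124.5]
eef_rot: [[-0.145, 0.989, -0.0], [0.989, 0.145, -0.0], [-0.0, -0.0, -1.0]]
ft_force: [0.5, -0.3, -0.1]
gripper_width: 0.5
finger_force: 0.0
```

View pics/w3.png

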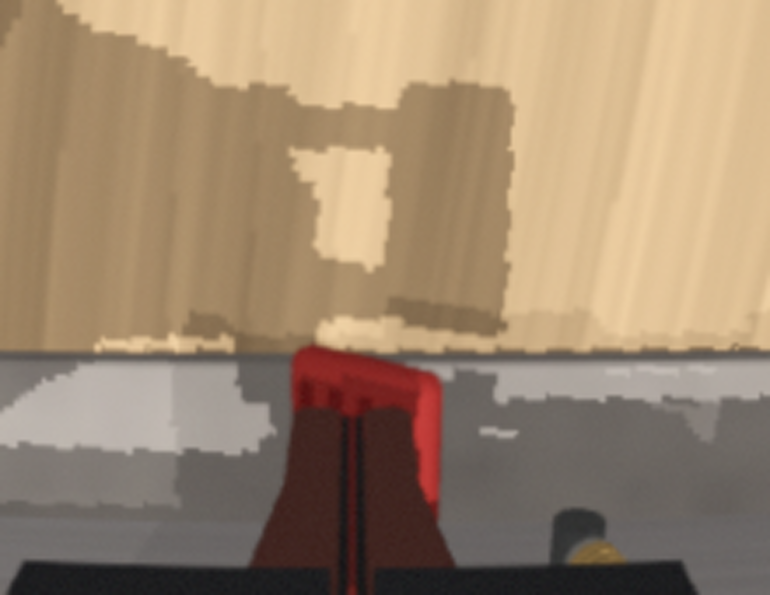

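```bash
python3 - <<'E'
from fit import *
P=[561.3,29.8,.1456]; s=readout.read_state(); c=np.load('pics/w1.npz'); M=c['mount'];K=c['K']
def wp(X,p,R):
    q=M[:3,:3].T@(R.T@(X-p)-M[:3,3]); r=np.hypot(q[0],q[1]); th=np.arctan2(r,q[2]); return np.array([K[0,2],K[1,2]])+K[0,0]*th*q[:2]/r
for th in(0,.14,.3,.45,.62):
    out=[]
    for x,z in[(-60,16),(-32,16),(-60,8),(-32,8)]:
        out.append(wp(kil(P,(35.5+x*np.cos(th)-z*np.sin(th),217,125+z*np.cos(th)+x*np.sin(th))),s['ee_pos'],s['eef_rot']))
    print(th,((np.array(out)-[180,130])*3.5).round().tolist())
E
```

```text
0 [[258.0, 438.0], [458.0, 438.0], [262.0, 416.0], [453.0, 416.0]]
0.14 [[251.0, 414.0], [442.0, 425.0], [263.0, 394.0], [445.0, 404.0]]
0.3 [[254.0, 389.0], [430.0, 410.0], [272.0, 372.0], [442.0, 391.0]]
0.45 [[265.0, 368.0], [424.0, 396.0], [288.0, 353.0], [443.0, 379.0]]
0.62 [[286.0, 347.0], [425.0, 382.0], [314.0, 335.0], [451.0, 367.0]]
```

The tab did not follow the fingers from z 133 to 124. Its outer edge, at crop (297,347) to (440,373), matches a model angle of about 0.55–0.62, so the pawl has snapped out. I'll go up and over the lid.

```bash
python3 -m creep '[[[0,0,-30,0,0,0,0],[0,0,-55,0,0,0,0],[0,0,-60,0,0,0,0],[0,0,-60,0,0,0,0],[-40,-12,0,0,0,0,0],[-41,-12,0,0,0,0,0],[-41,-12,0,0,0,0,0],[-41,-12,0,0,0,0,0],[-41,-12,0,0,0,0,0],[0,0,0,0,0,0,0]]]'
```

```text
time: 8.75
ee_pos: [490.7, 15.7, 329.6]
eef_rot: [[-0.14, 0.99, -0.0], [0.99, 0.14, -0.002], [-0.002, -0.0, -1.0]]
ft_force: [-0.4, 0.6, -0.1]
gripper_width: 0.5
finger_force: 0.0
```

```bash
python3 -m creep '[[[0,0,20,0,0,0,0],[0,0,10,0,0,0,0],[0,0,4,0,0,0,0],[0,0,3,0,0,0,0],[0,0,3,0,0,0,0],[0,0,0,0,0,0,0]]]'
```

```text
time: 9.5
ee_pos: [490.9, 19.5, 289.7]
eef_rot: [[-0.146, 0.989, 0.0], [0.989, 0.146, 0.0], [0.0, 0.0, -1.0]]
ft_force: [0.7, 1.1, 0.2]
gripper_width: 0.0
finger_force: 0.0
```

Now push slowly along the lid's arc.

```bash
python3 -m creep '[[[0,0,2,0,0,0,0],[0,0,2,0,0,0,0],[0,0,2,0,0,0,0],[0,0,2,0,0,0,0],[0,-0.5,1.5,0,0,0,0]]]'
```

```text
time: 10.12
ee_pos: [490.4, 19.4, 280.3]
eef_rot: [[-0.146, 0.989, 0.0], [0.989, 0.146, -0.0], [-0.0, 0.0, -1.0]]
ft_force: [-1.4, -0.8, 4.7]
gripper_width: 0.5
finger_force: 1.9
```

```bash
python3 -m creep '[[[0,-1,2,0,0,0,0],[0,-1,2,0,0,0,0],[0,-1,2,0,0,0,0]]]'
```

```text
time: 10.5
ee_pos: [487.3, 19.0, 274.0]
eef_rot: [[-0.146, 0.989, -0.0], [0.989, 0.146, -0.0], [-0.0, -0.0, -1.0]]
ft_force: [-1.9, -0.5, 4.2]
gripper_width: 0.5
finger_force: 2.0
```

```bash
python3 -m creep '[[[0,-1.3,2.5,0,0,0,0],[0,-1.3,2.5,0,0,0,0],[0,-1.2,2.5,0,0,0,0],[0,-1.2,2.5,0,0,0,0]]]'
```

```text
time: 11.0
ee_pos: [482.5, 18.3, 264.0]
eef_rot: [[-0.146, 0.989, 0.0], [0.989, 0.146, 0.0], [0.0, 0.0, -1.0]]
ft_force: [-1.1, 0.9, 3.6]
gripper_width: 0.1
finger_force: 1.8
```

```bash
python3 -m creep '[[[0,-1.1,2.5,0,0,0,0],[0,-1.1,2.5,0,0,0,0],[0,-1,2.5,0,0,0,0],[0,-1,2.5,0,0,0,0]]]'
```

```text
time: 11.5
ee_pos: [478.3, 17.6, 254.0]
eef_rot: [[-0.146, 0.989, 0.0], [0.989, 0.146, 0.0], [0.0, 0.0, -1.0]]
ft_force: [-0.7, -0.1, 3.4]
gripper_width: 0.5
finger_force: 1.8
```

```bash
python3 -m creep '[[[0,-1,2,0,0,0,0],[0,-1,2,0,0,0,0],[0,-1,2,0,0,0,0]]]'
```

```text
time: 11.88
ee_pos: [475.8, 17.3, 248.2]
eef_rot: [[-0.146, 0.989, 0.001], [0.989, 0.146, 0.0], [0.0, 0.001, -1.0]]
ft_force: [3.1, 0.2, 2.1]
gripper_width: 0.3
finger_force: 1.4
```

```bash
python3 -m creep '[[[0,-0.8,2,0,0,0,0],[0,-0.8,2,0,0,0,0],[0,-0.7,2,0,0,0,0]]]'
```

```text
time: 12.25
ee_pos: [473.1, 16.8, 242.0]
eef_rot: [[-0.145, 0.989, 0.0], [0.989, 0.145, -0.0], [-0.0, 0.0, -1.0]]
ft_force: [2.2, 1.3, 2.6]
gripper_width: 0.3
finger_force: 1.4
```

```bash
python3 -m creep '[[[0,-0.8,2.5,0,0,0,0],[0,-0.7,2.5,0,0,0,0],[0,-0.7,2.5,0,0,0,0],[0,-0.7,2.5,0,0,0,0],[0,-0.7,2.5,0,0,0,0]]]'
```

```text
time: 12.88
ee_pos: [469.3, 16.2, 229.4]
eef_rot: [[-0.145, 0.989, -0.0], [0.989, 0.145, -0.0], [-0.0, -0.0, -1.0]]
ft_force: [0.3, 0.2, 3.2]
gripper_width: 0.6
finger_force: 1.6
```

```bash
python3 -m creep '[[[0,-0.6,2.5,0,0,0,0],[0,-0.6,2.5,0,0,0,0],[0,-0.5,2.5,0,0,0,0],[0,-0.5,2.5,0,0,0,0],[0,-0.5,2.5,0,0,0,0]]]'
```

```text
time: 13.5
ee_pos: [466.2, 15.8, 216.8]
eef_rot: [[-0.145, 0.989, -0.001], [0.989, 0.145, -0.0], [-0.0, -0.001, -1.0]]
ft_force: [-3.6, -2.2, 4.1]
gripper_width: 0.5
finger_force: 2.0
```

```bash
python3 -m creep '[[[0,-0.4,1.5,0,0,0,0],[0,-0.4,1.5,0,0,0,0],[0,-0.3,1.5,0,0,0,0],[0,-0.3,1.5,0,0,0,0],[0,0,0.5,0,0,0,0]]]'
```

```text
time: 14.12
ee_pos: [465.4, 15.8, 210.6]
eef_rot: [[-0.146, 0.989, -0.0], [0.989, 0.146, 0.0], [0.0, -0.0, -1.0]]
ft_force: [-2.2, -1.4, 3.8]
gripper_width: 0.3
finger_force: 1.9
```

```bash
python3 -m creep '[[[0,-0.2,1,0,0,0,0],[0,-0.2,1,0,0,0,0],[0,0,1,0,0,0,0],[0,0,0.5,0,0,0,0],[0,0,0,0,0,0,0]]]'
```

```text
time: 14.75
ee_pos: [465.4, 15.7, 207.1]
eef_rot: [[-0.146, 0.989, 0.001], [0.989, 0.146, 0.0], [0.0, 0.001, -1.0]]
ft_force: [0.1, -0.8, -0.3]
gripper_width: 0.2
finger_force: 0.1
```

```bash
python3 -m creep '[[[0,0,0.5,0,0,0,0],[0,0,0.5,0,0,0,0],[0,0,0,0,0,0,0]]]'
```

```text
time: 15.12
ee_pos: [465.3, 15.7, 206.2]
eef_rot: [[-0.146, 0.989, 0.001], [0.989, 0.146, 0.0], [-0.0, 0.001, -1.0]]
ft_force: [-0.4, 0.4, 2.8]
gripper_width: 0.4
finger_force: 1.4
```

```bash
python3 -m creep '[[[0,0,0.5,0,0,0,0],[0,0,0.5,0,0,0,0],[0,0,0,0,0,0,0]]]'
```

```text
time: 15.5
ee_pos: [465.2, 15.7, 205.2]
eef_rot: [[-0.146, 0.989, 0.0], [0.989, 0.146, -0.0], [-0.0, 0.0, -1.0]]
ft_force: [-1.2, 0.3, 4.4]
gripper_width: 0.2
finger_force: 2.3
```

```bash
python3 -m creep '[[[0,0,0.5,0,0,0,0],[0,0,0.3,0,0,0,0],[0,0,0,0,0,0,0]]]'
```

```text
time: 15.88
ee_pos: [465.1, 15.7, 204.9]
eef_rot: [[-0.145, 0.989, 0.0], [0.989, 0.145, -0.0], [-0.0, 0.0, -1.0]]
ft_force: [-4.1, -0.2, 9.9]
gripper_width: 0.1
finger_force: 5.1
```

```bash
python3 -m creep '[[[0,0,0.4,0,0,0,0],[0,0,0,0,0,0,0]]]'
```

```text
time: 16.12
ee_pos: [465.1, 15.7, 204.7]
eef_rot: [[-0.145, 0.989, 0.0], [0.989, 0.145, -0.001], [-0.001, 0.0, -1.0]]
ft_force: [-4.7, -0.6, 13.1]
gripper_width: 0.6
finger_force: 6.4
```

```bash
python3 -m creep '[[[0,0,-3,0,0,0,0],[0,0,-20,0,0,0,0],[0,0,-40,0,0,0,0],[0,0,-50,0,0,0,0],[-45,0,0,0,0,0,0],[-60,0,0,0,0,0,0],[-60,0,0,0,0,0,0],[-60,0,0,0,0,0,0],[-40,0,0,0,0,0,0],[0,0,0,0,0,0,0]]]'; python3 - <<'E'
from h import *
a=cap('scene','s1')['image'][...,::-1];b=cap('top','t1')['image'][...,::-1]
cv2.imwrite('pics/e.png',np.vstack([np.hstack([cv2.resize(a[140:300,205:410],(400,312)),cv2.resize(b[115:285,130:345],(400,312))]),np.hstack([cv2.resize(a,(370,278)),cv2.resize(b,(370,278)),np.zeros((278,60,3),'u1')])]))
E
```

```text
time: 17.38
ee_pos: [502.9, -250.4, 315.5]
eef_rot: [[-0.14, 0.99, -0.001], [0.99, 0.14, 0.001], [0.001, -0.001, -1.0]]
ft_force: [-0.1, 1.1, -0.6]
gripper_width: 0.4
finger_force: 0.0
```

View pics/e.png

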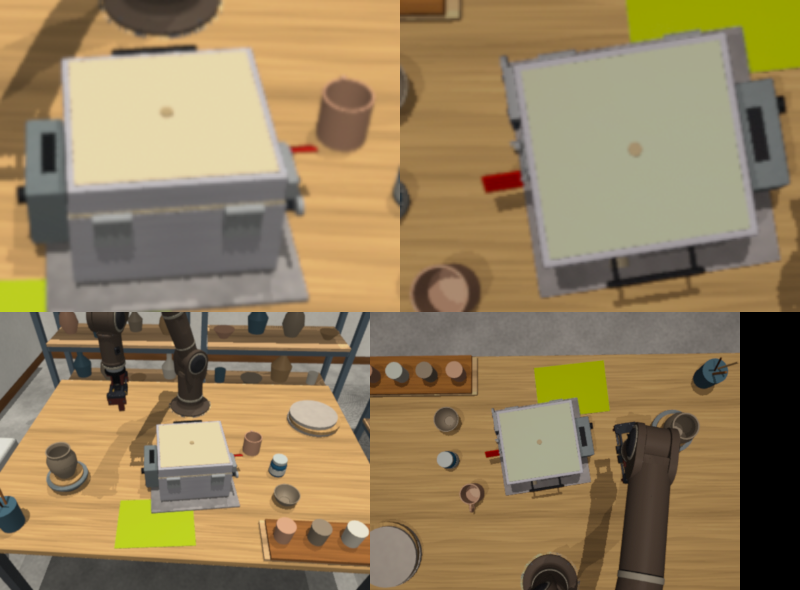

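The final views show the lid level on the rim. The red tab, at about (303,149) in the top-left crop, is tilted down, so the pawl is out. The mug, jar, bowl and vase have not moved, and the arm is clear.

```bash
python3 -c "
from station import hand_in;print(hand_in())"
```

```text
the job is handed in; nothing more can be done
None
```

The pawl is snapped out and the lid is fully shut on the rim; the final views show the pots, jar and wheel undisturbed, and I handed in at about 17.5 s with the arm clear.

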